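# Make up a cheese board and a condiment tray

### The arm

A 6-joint arm with a two-finger parallel gripper is mounted at the origin on a cart in front of the work surface, level with it; the furniture and walls round the work are solid. World frame = base frame: x ahead of the robot, y to its left, z up, the work surface at z = 0. Lengths are in m, angles in degrees, forces in N, time in s.
With the tool pointing down it reaches from about 0.35 to 0.875 m from the base axis. Payload 4.2 kg.
Tool frame: the origin (TCP) lies midway between the tips of the shut fingers; the grasp point (between the pads) lies 19 mm behind it; z points along the fingers, y is the line along which they close (so a half turn about z gives the same grasp; the last joint's range is limited). The gripper opens to 87 mm and grips with 3 to 60 N. Pads are 19 mm wide; open, the fingers measure 117 mm over their backs; the gripper's body (75 mm by 190 mm) begins 51 mm behind the grasp point.
Start: joints at [-55.084, 22.042, 0.453, 0, -68.411, -14.817], TCP at [0.215, -0.587, 0.223] pointing down, gripper open.
Joint ranges: [-179.83, 179.83], [-69.29, 118.12], [-61.27, 80.66], [-181.25, 117.63], [-171.15, -9.14], [-177.46, 177.46]. Speed limits (degrees/s): [159.86, 159.86, 180, 180, 180, 180].

### API

Orientations are given as [roll, pitch, yaw] about the fixed x, y, z axes, in that order (R = Rz(yaw) Ry(pitch) Rx(roll)).
In Python, from workcell import env gives the robot as it stands. The module is installed in compiled form; this text tells all that it offers. Calls block until the motion is done:
- env.goto(position, orientation): joint-space move of the TCP to a pose.
- env.move_straight(position, rotation=None, rate=0.15, force_limit=None): straight line of the TCP; rotation=None keeps the orientation; rate is the mean speed in m/s. With force_limit (N) it stops when the force on the tool has changed by that much, and returns True; else False.
- env.set_joints(angles): joint-space move.
- env.gripper_to(opening, grasp_force=None): opening from 0.0 (shut) to 1.0 (fully open); grasp_force is the grip in N (None keeps the last); returns when the fingers have stopped.
- env.dwell(seconds).
- env.inverse_kinematics(position, orientation): joint angles nearest the present ones, or None.
- env.read_state(): the state.
- env.grab_frame(name): name is "side" or "top" or "wrist"; returns a dict with "image" (384x512x3 uint8, blue, green, red), "fx", "fy", "cx", "cy" (pixels), "position" and "orientation" of the camera in the world. Camera axes: x right, y up, looking along -z (the intrinsics and any distortion apply to the point x, -y, -z); pixel columns grow to the right and rows downward; lengths in m; the calibration is good to about 2 mm. A picture is of the moment at which its call begins. There is no depth.
A pose or a line that the arm cannot do raises env.Unreachable and nothing moves.
- env.close_job(): hands the job in; it is judged then, once.
Trained networks look in a picture, given as the dict that the camera call returned (one of the last four; its "shot" number tells which), for a name from the list of things; names that differ only in an ending like _2 or _b are one class to them, and where a whole thing is asked for, a point or a joint stands for the part that bears it (a point fixed in the world has none). Each returns a list of dicts, best first, with "score" (0 to 1); they miss things now and then, are a little off and sometimes report something else, mostly with a low value. They report only what shows in the picture. A call takes as long as a camera call. They do not tell look-alikes from the thing itself.
- env.search_frame(picture, thing): "xyz" ([x, y, z] in m, in world coordinates, good to about 4 mm: the middle of the surface that is visible of it).
- env.trace(picture, thing): "mask" (384x512 bool, what is visible of it).
The state is a dict: "clock": time; "joint_positions": joint angles; "qvel": joint speeds; "joint_torque": joint torques, N m; "position": TCP position; "tool_rot": TCP orientation; "force": force on the tool from outside, world axes, zero at the start; "wrist_torque": the same for the moment, N m; "opening": opening from 0.0 (shut) to 1.0 (fully open); "finger_force": force on a finger pad.
Only numpy, scipy, OpenCV 4.12 (cv2) and the standard library are available. Lean on these libraries where they do the work, as an engineer would, in place of code of your own. Each camera call takes 0.05 s, during which the arm holds its last target. There are 200 camera calls.

### The job

Make up two table sets from the stock at the front of the worktop. Wooden paddle board: the cheese block on the coaster at the handle end and one jam jar on the other coaster. Black tray: the other jam jar on the middle coaster and a pepper mill on each of the two outer coasters; each thing stands upright and centred on its coaster, and nothing may be knocked over on the way.

Things in the scene. Friction and masses are not known exactly. Their poses are not given: they have to be found in the camera images.
- cheese: yellow block of cheese lying flat, 36 (x) x 55 (y) x 30 (z) mm, 0.12 kg; origin at the centre of its underside, z up; any yaw. (The paler wedge of cheese nearby is not part of the job.)
- jar_a: closed glass jam jar with a red screw lid, upright, 75 mm tall, body 58 mm across below the lid, lid 55 to 60 mm across, 0.3 kg; origin at the centre of its underside, z up. The two jars are alike and interchangeable.
- jar_b: closed glass jam jar with a red screw lid, upright, 75 mm tall, body 58 mm across below the lid, lid 55 to 60 mm across, 0.3 kg; origin at the centre of its underside, z up. The two jars are alike and interchangeable.
- mill_tall: dark turned-wood taller pepper mill, upright, round, 160 mm tall, body 52 mm across at most up to 114 mm, above it a rounded head at most 42 mm across from 114 to 151 mm above its underside (grip it there), a small metal button on top; 0.22 kg, all one rigid piece; origin at the centre of its underside, z up. The two mills are interchangeable.
- mill_short: dark turned-wood shorter pepper mill, upright, round, 140 mm tall, body 52 mm across at most up to 94 mm, above it a rounded head at most 42 mm across from 94 to 131 mm above its underside (grip it there), a small metal button on top; 0.22 kg, all one rigid piece; origin at the centre of its underside, z up. The two mills are interchangeable.
- coaster_handle: white round paper coaster, 80 mm across and 2 mm thick; origin at the centre of its underside, z up. The one on the wooden paddle board nearer its handle. The board is 18 mm thick and fixed to the worktop, so the coaster's top is 20 mm above the worktop. The board is 300 mm long with its handle, 170 mm wide; it carries two coasters, 125 mm apart along its length. 
- coaster_far: white round paper coaster, 80 mm across and 2 mm thick; origin at the centre of its underside, z up. The other one on the wooden paddle board, farther from its handle. The board is 18 mm thick and fixed to the worktop, so the coaster's top is 20 mm above the worktop. The board is 300 mm long with its handle, 170 mm wide; it carries two coasters, 125 mm apart along its length. 
- coaster_mid: white round paper coaster, 80 mm across and 2 mm thick; origin at the centre of its underside, z up. The middle one in the black tray. The tray is 300 x 150 mm, fixed to the worktop, with a 3 mm floor and a rim 12 mm high (outer height above the worktop) on all sides; the coaster's top is 5 mm above the worktop. The tray carries three coasters in a row, 100 mm apart. 
- coaster_left: white round paper coaster, 80 mm across and 2 mm thick; origin at the centre of its underside, z up. One of the two outer ones in the black tray. The tray is 300 x 150 mm, fixed to the worktop, with a 3 mm floor and a rim 12 mm high (outer height above the worktop) on all sides; the coaster's top is 5 mm above the worktop. The tray carries three coasters in a row, 100 mm apart. 
- coaster_right: white round paper coaster, 80 mm across and 2 mm thick; origin at the centre of its underside, z up. The other outer one in the black tray. The tray is 300 x 150 mm, fixed to the worktop, with a 3 mm floor and a rim 12 mm high (outer height above the worktop) on all sides; the coaster's top is 5 mm above the worktop. The tray carries three coasters in a row, 100 mm apart. 
Things that resemble listed ones, but are neither listed nor needed, are in the scene too. What is shaped like the mill_tall but blue or purple is not meant.

How it is judged (in metres and radians):
At the end, for the whole second after the job is handed in: The cheese block is on the board's handle-end coaster, one jar on the board's other coaster, the other jar on the tray's middle coaster and a mill on each outer tray coaster; each upright (within 0.1 rad), resting on its coaster with its centre within 14 mm of the coaster's centre, and at rest (horizontal distance between cheese and coaster_handle below 0.014 m and z of cheese in the frame of coaster_handle between -0.002 and 0.006 m and (((horizontal distance between jar_a and coaster_far below 0.014 m and z of jar_a in the frame of coaster_far between -0.002 and 0.006 m) and (horizontal distance between jar_b and coaster_mid below 0.014 m and z of jar_b in the frame of coaster_mid between -0.002 and 0.006 m)) or ((horizontal distance between jar_a and coaster_mid below 0.014 m and z of jar_a in the frame of coaster_mid between -0.002 and 0.006 m) and (horizontal distance between jar_b and coaster_far below 0.014 m and z of jar_b in the frame of coaster_far between -0.002 and 0.006 m))) and (((horizontal distance between mill_tall and coaster_left below 0.014 m and z of mill_tall in the frame of coaster_left between -0.002 and 0.006 m) and (horizontal distance between mill_short and coaster_right below 0.014 m and z of mill_short in the frame of coaster_right between -0.002 and 0.006 m)) or ((horizontal distance between mill_tall and coaster_right below 0.014 m and z of mill_tall in the frame of coaster_right between -0.002 and 0.006 m) and (horizontal distance between mill_short and coaster_left below 0.014 m and z of mill_short in the frame of coaster_left between -0.002 and 0.006 m))) and angle between each of cheese, jar_a, jar_b, mill_tall, mill_short's own z axis and vertical below 0.1 rad and linear speed of each of cheese, jar_a, jar_b, mill_tall, mill_short below 0.02 m/s); the robot touches nothing.
It fails at once if a jar, a mill or the cheese is knocked over (angle between any of cheese, jar_a, jar_b, mill_tall, mill_short's own z axis and vertical above 0.7 rad).
It also fails if it takes over 112 s, if anything falls off the work surface, if the arm or the gripper's body presses on something with over 40 N, if the wrist force passes 120 N, or if a joint passes its speed limit or range.

## Working session

There is one attempt and no reset: what is moved stays moved. The work goes in short steps, each a Python script; the robot and the scene stay as the last script left them, time stands still between calls to the robot, and variables do not carry over. Pictures are saved under pics/ and viewed, at most 14 in all, crops included, and the job is handed in when it is done.

```bash
mkdir -p pics; cat > h.py <<'E'
from workcell import env
import numpy as np, cv2
from scipy.spatial.transform import Rotation as R
def Rm(o): return R.from_euler('xyz',o,degrees=True).as_matrix()
def ray(f,u,v):
    d=np.array([(u-f["cx"])/f["fx"],-(v-f["cy"])/f["fy"],-1.]); d=Rm(f["orientation"])@d
    return np.array(f["position"]),d/np.linalg.norm(d)
def onz(f,u,v,z):
    p,d=ray(f,u,v); return p+d*(z-p[2])/d[2]
def proj(f,P):
    q=Rm(f["orientation"]).T@(np.array(P)-f["position"]); return f["cx"]+f["fx"]*q[0]/-q[2], f["cy"]+f["fy"]*q[1]/q[2]
def tri(f1,u1,f2,u2):
    p,a=ray(f1,*u1);q,b=ray(f2,*u2)
    s=np.linalg.lstsq(np.c_[a,-b],q-p,rcond=None)[0]; A=p+a*s[0];B=q+b*s[1]
    return (A+B)/2,np.linalg.norm(A-B)
E
python3 - <<'E'
from h import *
for n in("top","side"):
    f=env.grab_frame(n); cv2.imwrite(f"pics/{n}0.png",cv2.resize(f["image"],(800,600)))
    print(n,{k:v for k,v in f.items() if k!="image"})
    for t in("cheese","jar_a","mill_tall","mill_short","coaster_handle","coaster_far","coaster_mid","coaster_left"):
        for r in env.search_frame(f,t): print(t,np.round(r["xyz"],3),round(r["score"],2),np.round(proj(f,r["xyz"]),0))
print(env.read_state())
E
```

```text
top {'fx': 470.0699445380863, 'fy': 470.0699445380863, 'cx': 249.93615910568113, 'cy': 188.3563420281092, 'position': array([0.18761664, 0.05562595, 1.64469271]), 'orientation': array([  9.68585544,   0.20510498, -89.00238706]), 'shot': 1}
cheese [0.398 0.133 0.029] 0.74 [230. 207.]
cheese [ 0.619 -0.069  0.025] 0.44 [289. 146.]
jar_a [ 0.364 -0.309  0.075] 0.81 [361. 217.]
jar_a [0.426 0.005 0.079] 0.61 [268. 197.]
mill_tall [0.336 0.283 0.137] 0.74 [182. 220.]
mill_tall [0.384 0.378 0.115] 0.49 [154. 206.]
mill_tall [0.596 0.267 0.007] 0.46 [195. 152.]
mill_short [ 0.402 -0.135  0.116] 0.64 [311. 203.]
coaster_handle [ 0.604 -0.194  0.02 ] 0.95 [324. 151.]
coaster_handle [0.602 0.067 0.005] 0.51 [250. 151.]
coaster_far [ 0.62  -0.071  0.02 ] 0.83 [289. 146.]
coaster_far [0.597 0.267 0.004] 0.63 [195. 152.]
coaster_mid [0.597 0.166 0.006] 0.7 [223. 152.]
coaster_left [0.596 0.268 0.006] 0.72 [194. 152.]
side {'fx': 476.93391962646837, 'fy': 476.93391962646837, 'cx': 262.9118286851084, 'cy': 187.2307161907558, 'position': array([0.22836959, 1.1924201 , 0.70473016]), 'orientation': ar
[... 637 characters left out ...]
. 240.]
{'clock': 0.9, 'joint_positions': array([-5.50839332e+01,  2.20391474e+01,  4.53402874e-01,  6.62630432e-05,
       -6.84118595e+01, -1.48154674e+01]), 'qvel': array([-0.03859785,  0.02262816, -0.12697092,  0.04661091,  0.04413331,
        0.04423258]), 'joint_torque': array([-6.53076695e-04, -3.90455067e+01,  1.87620306e+01,  4.22443986e+00,
        1.54656626e-02, -2.48287688e-05]), 'position': array([ 0.21479705, -0.58690818,  0.22258227]), 'tool_rot': array([-1.79997668e+02,  5.53084117e-04, -1.59899376e+02]), 'force': array([-0.42250142,  0.07347018,  0.00549569]), 'wrist_torque': array([-0.03291826,  0.00976712, -0.02331559]), 'finger_force': 0.0, 'opening': 1.0016361670270266}
```

View pics/top0.png

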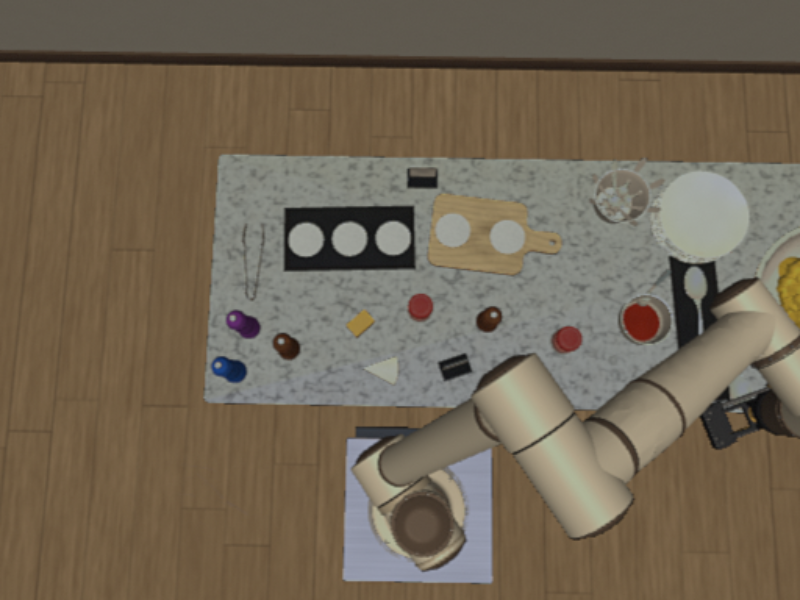

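View pics/side0.png

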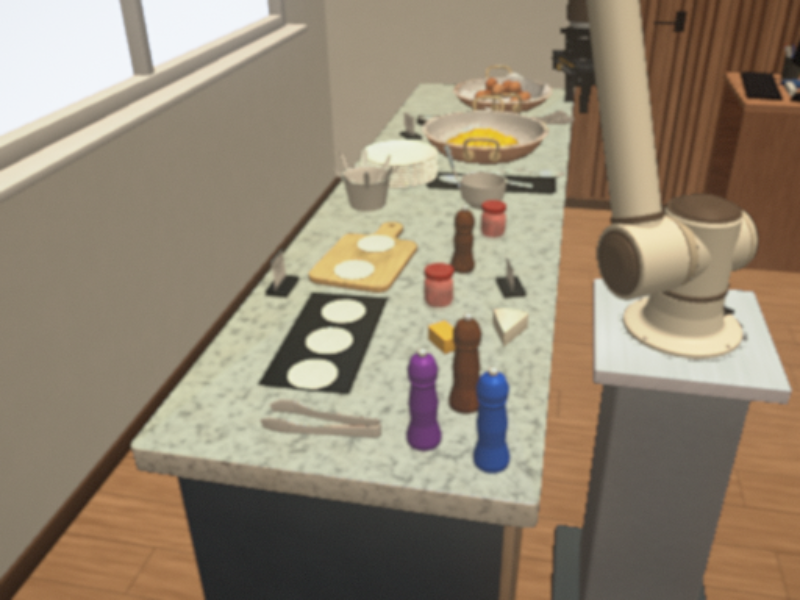

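Candidates in the top view (800x600):
- Cheese: yellow block (360,323), not the pale wedge (382,370).
- Mills: dark brown (286,345) and (489,318), not purple (242,322) or blue (228,369).
- Jars: (420,306) and (567,339), not the red-sauce pot (642,320).
- The handle points right, so the handle coaster is (507,237) and the far one is (452,230).

Next I'll look with the wrist camera from two places.

```bash
cat > scan.py <<'E'
from h import *
import pickle
V=[]
for i,p in enumerate([(0.47,-0.17,0.40),(0.47,0.02,0.40),(0.47,0.20,0.40)]):
    env.goto(p,[180,0,-90 if i<0 else 180]); 
    f=env.grab_frame("wrist"); V.append(f); cv2.imwrite(f"pics/w{i}.png",f["image"])
    s=env.read_state(); print(s["clock"],np.round(s["joint_positions"],0),np.round(f["position"],3),np.round(f["orientation"],1))
    for t in("cheese","jar_a","mill_tall","coaster_mid"):
        for r in env.search_frame(f,t): print(t,np.round(r["xyz"],3),round(r["score"],2),np.round(proj(f,r["xyz"]),0))
pickle.dump(V,open("V.pkl","wb"))
cv2.imwrite("pics/w.png",cv2.resize(np.hstack([f["image"] for f in V[:3:2]]),(800,300)))
E
python3 scan.py
```

```text
2.8333 [ -1.   5.   3.   0. -88. -89.] [ 0.4  -0.17  0.56] [-15.   -0.   89.9]
cheese [ 0.37  -0.307  0.076] 0.69 [171.  99.]
cheese [0.4   0.128 0.028] 0.58 [417. 118.]
jar_a [ 0.432 -0.005  0.071] 0.64 [351. 137.]
jar_a [ 0.367 -0.308  0.08 ] 0.63 [169.  97.]
mill_tall [0.346 0.271 0.022] 0.78 [499.  87.]
coaster_mid [0.589 0.169 0.006] 0.93 [417. 212.]
coaster_mid [ 0.607 -0.196  0.019] 0.66 [241. 223.]
3.8667 [  22.    2.   -0.    0.  -87. -112.] [0.4   0.02  0.561] [-15.   0.  90.]
cheese [0.401 0.134 0.03 ] 0.68 [317. 119.]
jar_a [0.432 0.007 0.07 ] 0.93 [246. 137.]
jar_a [ 0.369 -0.299  0.075] 0.64 [60. 99.]
mill_tall [0.39  0.374 0.088] 0.97 [474. 111.]
mill_tall [0.346 0.278 0.112] 0.87 [427.  81.]
mill_tall [0.432 0.007 0.074] 0.72 [247. 138.]
coaster_mid [0.592 0.163 0.006] 0.91 [323. 214.]
4.8667 [  41.    6.    4.    0.  -88. -131.] [0.4   0.2   0.561] [-15.   0.  90.]
cheese [0.401 0.135 0.029] 0.95 [218. 119.]
jar_a [0.431 0.016 0.073] 0.71 [146. 137.]
mill_tall [0.347 0.285 0.14 ] 0.64 [315.  79.]
mill_tall [0.293 0.398 0.112] 0.64 [391.  41.]
mill_tall [0.389 0.377 0.12 ] 0.6 [372. 111.]
coaster_mid [0.594 0.167 0.002] 0.74 [238. 214.]
```

View pics/w.png

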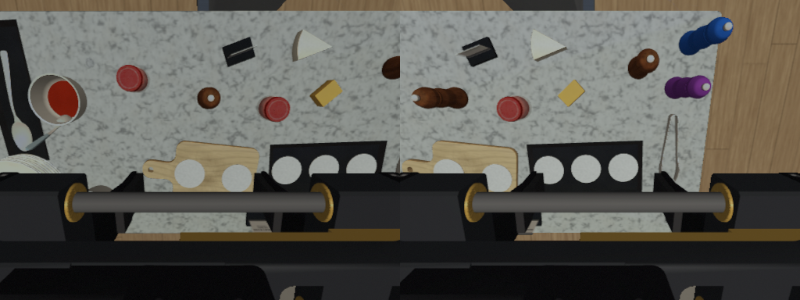

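The wrist views show the handle coaster at about (189,173) and the far one at (237,178). The tray coasters are at (548,170), (585,168) and (622,167), and each mill has a visible metal button. I'll triangulate by colour from several views.

```bash
cat > meas.py <<'E'
from h import *
import pickle
V=pickle.load(open("V.pkl","rb"))+[env.grab_frame("top")]
def msk(f,kind):
    h,s,v=[c.astype(int) for c in cv2.split(cv2.cvtColor(f["image"],cv2.COLOR_BGR2HSV))]
    if kind=="white": return (s<30)&(v>205)
    if kind=="yellow": return (abs(h-21)<6)&(s>150)&(v>100)
    if kind=="red": return ((h<6)|(h>172))&(s>120)&(v>70)
    if kind=="btn": return (s<90)&(v>130)
def comp(f,kind,P,r,amin):
    u,v=proj(f,P)
    if not(8<u<504 and 8<v<376): return
    n,l,st,c=cv2.connectedComponentsWithStats(msk(f,kind).astype(np.uint8))
    k=[i for i in range(1,n) if st[i,4]>=amin and np.hypot(*(c[i]-[u,v]))<r]
    if not k:return
    i=min(k,key=lambda i:np.hypot(*(c[i]-[u,v])))
    return c[i],st[i,4],l==i
def multi(obs):
    A=np.zeros((3,3));b=np.zeros(3)
    for f,c in obs:
        p,d=ray(f,*c);M=np.eye(3)-np.outer(d,d);A+=M;b+=M@p
    X=np.linalg.solve(A,b); return X,[np.round(np.array(proj(f,X))-c,1) for f,c in obs]
G={"handle":("white",[.605,-.194,.02]),"far":("white",[.619,-.07,.02]),"right":("white",[.598,.067,.005]),"mid":("white",[.596,.167,.005]),"left":("white",[.597,.267,.005]),
"cheese":("yellow",[.4,.134,.03]),"jar1":("red",[.431,.008,.072]),"jar2":("red",[.367,-.304,.072]),"btnS":("btn",[.403,-.132,.14]),"btnT":("btn",[.342,.285,.155])}
if __name__=="__main__":
  for n,(k,P) in G.items():
    o=[];a=[]
    for i,f in enumerate(V):
        c=comp(f,k,P,22 if k=="btn" else 12,3 if k=="btn" else 40)
        if c: o.append((f,c[0]));a.append((i,int(c[1])))
        if c and n=="cheese":
            print("chz",i,np.round(onz(f,*c[0],.027),3)); 
            q=cv2.boxPoints(cv2.minAreaRect(np.argwhere(c[2])[:,::-1].astype(np.float32)))
            W=np.array([onz(f,*x,.03)[:2] for x in q]);e=W[1]-W[0];g=W[2]-W[1];L=e if np.hypot(*e)>np.hypot(*g) else g
            print("  size",np.hypot(*e),np.hypot(*g),"long axis deg",np.degrees(np.arctan2(L[1],L[0])))
    if len(o)>1: X,r=multi(o);print(n,np.round(X,4),a,*r)
    else: print(n,a)
E
python3 meas.py
```

```text
handle []
far []
right []
mid []
left []
chz 0 [0.399 0.12  0.027]
  size 0.058714809766972915 0.027217975162140105 long axis deg 164.1598035605865
chz 1 [0.4   0.119 0.027]
  size 0.05702233779520677 0.025683041453946544 long axis deg 163.75705413169274
chz 3 [0.401 0.132 0.027]
  size 0.04988694997013953 0.032236608181611705 long axis deg -47.37717522585066
cheese [0.401  0.1279 0.0099] [(0, 78), (1, 61), (3, 87)] [-0.8  0.8] [3.2 0.6] [1.4 0.8]
jar1 [0.4345 0.0023 0.0615] [(0, 800), (1, 699), (2, 799), (3, 192)] [-0.2 -0.3] [-0.3 -0.2] [-0.1 -0.3] [-0.3 -0.4]
jar2 [ 0.3683 -0.3184  0.0598] [(0, 845), (1, 996), (3, 215)] [-0.2 -0.3] [ 0.2 -0.1] [ 0.  -0.2]
btnS [ 0.4088 -0.1477  0.1337] [(0, 45), (1, 52), (3, 7)] [-0.6 -0.6] [-0.  -0.4] [-0.3 -0.4]
btnT [0.3438 0.289  0.1553] [(1, 66), (2, 64)] [ 0. -0.] [-0.  0.]
```

```bash
python3 - <<'E'
from meas import *
for n in("handle","mid","cheese"):
    for f in (V[0],V[1],V[2],V[3]):
        u,v=np.round(proj(f,G[n][1])).astype(int)
        if 0<u<512: print(n,cv2.cvtColor(f["image"],cv2.COLOR_BGR2HSV)[v-4:v+5:4,u-4:u+5:4].reshape(-1,3).tolist())
E
sed -i 's/(s<30)&(v>205)/(s<40)\&(v>150)/; s/(abs(h-21)<6)&(s>150)&(v>100)/(abs(h-20)<8)\&(s>130)\&(v>50)/' meas.py; python3 meas.py
```

```text
handle [[68, 6, 162], [66, 8, 162], [66, 8, 163], [66, 8, 162], [66, 8, 165], [60, 6, 164], [68, 6, 162], [60, 6, 160], [60, 6, 163]]
handle [[60, 6, 168], [68, 6, 167], [66, 8, 170], [60, 6, 168], [60, 8, 170], [60, 6, 171], [60, 8, 169], [60, 6, 167], [60, 6, 169]]
handle [[60, 6, 172], [60, 6, 172], [66, 7, 174], [120, 12, 22], [100, 35, 22], [120, 23, 22], [105, 23, 22], [110, 33, 23], [110, 35, 22]]
handle [[39, 11, 160], [39, 11, 161], [41, 13, 161], [40, 14, 162], [39, 11, 162], [39, 11, 158], [39, 11, 159], [39, 11, 160], [41, 13, 161]]
mid [[68, 6, 162], [66, 8, 163], [60, 6, 163], [60, 6, 164], [68, 6, 162], [60, 6, 163], [60, 6, 162], [66, 8, 163], [60, 6, 162]]
mid [[66, 8, 169], [68, 6, 168], [68, 6, 169], [66, 7, 171], [68, 6, 169], [60, 6, 170], [68, 6, 168], [66, 8, 168], [68, 6, 168]]
mid [[68, 6, 173], [66, 7, 173], [66, 7, 174], [60, 6, 174], [66, 7, 174], [66, 7, 176], [60, 6, 172], [60, 6, 170], [66, 7, 174]]
mid [[0, 0, 42], [0, 0, 43], [0, 6, 44], [0, 6, 45], [150, 6, 45], [0, 6, 44], [0, 0, 45], [60, 6, 44], [150, 6, 45]]
cheese [[23, 143, 155], [22, 144, 156]
[... 1353 characters left out ...]
401 0.136 0.027]
  size 0.05329388026815246 0.03387777193905989 long axis deg 131.33588094223853
chz 3 [0.399 0.132 0.027]
  size 0.049043247397360316 0.034602821135978026 long axis deg -43.523936246868466
cheese [0.401  0.1342 0.0163] [(0, 773), (1, 610), (2, 568), (3, 145)] [-0.1 -0.1] [-0.4 -0.1] [-0.2 -0.3] [-0.4 -0.3]
jar1 [0.4345 0.0023 0.0615] [(0, 800), (1, 699), (2, 799), (3, 192)] [-0.2 -0.3] [-0.3 -0.2] [-0.1 -0.3] [-0.3 -0.4]
jar2 [ 0.3683 -0.3184  0.0598] [(0, 845), (1, 996), (3, 215)] [-0.2 -0.3] [ 0.2 -0.1] [ 0.  -0.2]
btnS [ 0.4088 -0.1477  0.1337] [(0, 45), (1, 52), (3, 7)] [-0.6 -0.6] [-0.  -0.4] [-0.3 -0.4]
btnT [0.3438 0.289  0.1553] [(1, 66), (2, 64)] [ 0. -0.] [-0.  0.]
```

Heights come out as they should: jar lids about 60–75 mm, buttons 134 and 155 mm, far coaster about 20 mm and tray coasters about 5 mm. Some coaster views are partly hidden, so I'll take the unobstructed ones. Cheese goes first.

```bash
cat > act.py <<'E'
from h import *
D=lambda y:[180,0,y]
def st(t=""):
    s=env.read_state();print(t,"t%.1f"%s["clock"],np.round(s["position"],3),"op %.3f ff %.1f"%(s["opening"],s["finger_force"]),np.round(s["force"],1))
def pick(x,y,z,yaw,F,zup,op=1.0):
    env.gripper_to(op); env.goto([x,y,zup],D(yaw)); 
    if env.move_straight([x,y,z],rate=.15,force_limit=15): st("CONTACT")
    env.gripper_to(0.0,F); st("gripped"); env.move_straight([x,y,zup],rate=.2); st("lifted")
def place(x,y,z,yaw,zup):
    env.goto([x,y,zup],D(yaw)); env.move_straight([x,y,z+.02],rate=.2)
    st("contact %s"%env.move_straight([x,y,z-.002],rate=.04,force_limit=4)); env.gripper_to(1.0); env.dwell(.2)
    env.move_straight([x,y,zup],rate=.25); st("placed")
E
python3 - <<'E'
from meas import *
for n,z in (("handle",.02),("far",.02),("right",.005),("mid",.005),("left",.005)):
    for i,f in enumerate(V):
        c=comp(f,"white",G[n][1],12,40)
        if c: print(n,i,c[1],np.round(onz(f,*c[0],z),4))
from act import *
pick(.401,.134,-.002+.006,-49,15,.16)
E
```

```text
handle 0 1096 [ 0.6048 -0.1944  0.02  ]
handle 1 938 [ 0.6008 -0.1975  0.02  ]
handle 2 551 [ 0.5877 -0.1929  0.02  ]
handle 3 373 [ 0.6034 -0.1961  0.02  ]
far 0 1055 [ 0.6178 -0.0702  0.02  ]
far 1 1078 [ 0.6175 -0.0696  0.02  ]
far 2 967 [ 0.6168 -0.0652  0.02  ]
far 3 367 [ 0.6168 -0.0714  0.02  ]
right 0 991 [0.6008 0.0648 0.005 ]
right 1 1000 [0.6007 0.0655 0.005 ]
right 2 904 [0.5985 0.0691 0.005 ]
right 3 339 [0.5996 0.0642 0.005 ]
mid 0 695 [0.5873 0.1643 0.005 ]
mid 1 838 [0.5932 0.1615 0.005 ]
mid 2 1015 [0.5972 0.1659 0.005 ]
left 0 754 [0.5855 0.2637 0.005 ]
left 1 1010 [0.5937 0.2647 0.005 ]
left 2 1017 [0.5936 0.2655 0.005 ]
gripped t9.5 [0.401 0.134 0.004] op 0.414 ff 14.9 [ 0.6 -0.3 -0.3]
lifted t10.5 [0.4   0.133 0.159] op 0.414 ff 14.9 [ 0.  -0.7 -1.7]
```

Grip width is 36 mm, so the cheese is held. I'll place it, then look straight down on both jars.

```bash
python3 - <<'E'
from act import *
from meas import comp
import pickle
place(.604,-.195,.004+.020,-49,.22)
V=[]
for n,P in (("jar2",[.367,-.308,.075]),("jar1",[.432,.006,.075])):
    env.goto([P[0]+.07,P[1],.30],D(180)); f=env.grab_frame("wrist"); V.append(f)
    c=comp(f,"red",P,25,40); (u,v),r=cv2.minEnclosingCircle(np.argwhere(c[2])[:,::-1].astype(np.float32)); X=onz(f,u,v,.072)
    print(n,f["position"],c[0],c[1],np.round(onz(f,*c[0],.072),4),"circ",np.round(X,4),"dia",2*r/f["fx"]*(f["position"][2]-.072))
cv2.imwrite("pics/j.png",cv2.resize(np.hstack([f["image"] for f in V]),(800,300))); st()
E
```

```text
contact True t13.5 [ 0.604 -0.195  0.023] op 0.414 ff 15.0 [ 0.1 -0.3  3.2]
placed t15.7 [ 0.603 -0.195  0.218] op 1.001 ff 0.0 [ 0.1 -0.1 -0.4]
jar2 [ 0.36692765 -0.30787256  0.46014609] [246.72410792 120.0435161 ] 1149 [ 0.3693 -0.3173  0.072 ] circ [ 0.3693 -0.3176  0.072 ] dia 0.05641245508178989
jar1 [0.43171277 0.00560666 0.46067327] [251.89501779 120.36565836] 1124 [0.4348 0.0028 0.072 ] circ [0.4352 0.0029 0.072 ] dia 0.056652440256976265
 t18.8 [0.502 0.005 0.3  ] op 1.003 ff 0.0 [ 0.4 -0.5  0.2]
```

View pics/j.png

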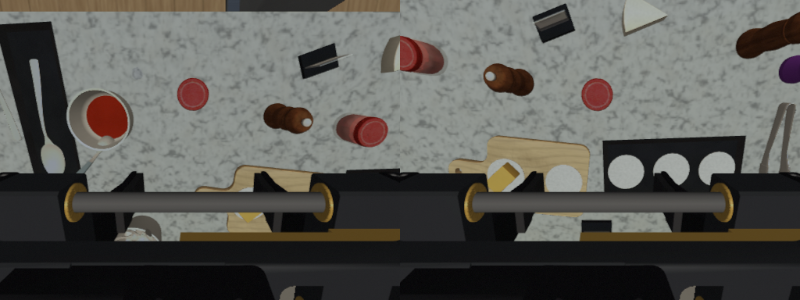

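Straight down, the lids are clean circles at (192,94) and (597,94). They agree with the triangulation: (.435,.003) and (.369,-.317), 57 mm across. The cheese sits on the handle coaster. Now the two jars.

```bash
python3 - <<'E'
from act import *
pick(.435,.003,.028,-90,25,.26)
place(.6173,-.070,.028+.020,-90,.26)
pick(.369,-.3175,.028,-90,25,.26)
place(.597,.1655,.028+.005,-90,.26)
E
```

```text
gripped t22.7 [0.435 0.003 0.028] op 0.653 ff 25.0 [-0.3 -0.6  1.6]
lifted t24.0 [0.434 0.003 0.259] op 0.656 ff 25.0 [-0.6 -0.5 -2.7]
contact True t26.5 [ 0.617 -0.07   0.048] op 0.650 ff 25.0 [-0.3 -0.2  2.5]
placed t28.5 [ 0.616 -0.07   0.258] op 1.001 ff 0.0 [-0.4 -0.  -1.1]
gripped t32.3 [ 0.369 -0.318  0.028] op 0.655 ff 25.0 [ 0.8 -0.1  0.6]
lifted t33.6 [ 0.368 -0.317  0.259] op 0.657 ff 25.0 [-0.6 -0.7 -1.9]
contact True t37.3 [0.597 0.165 0.033] op 0.655 ff 25.0 [-0.5  0.1  3.2]
placed t39.3 [0.596 0.165 0.258] op 0.998 ff 0.0 [-0.5  0.8 -0.4]
```

Both jars are placed. Next I'll look down on the mills, to confirm their identity and get a refined button position.

```bash
python3 - <<'E'
from act import *
from meas import comp
V=[]
for n,P in (("T",[.344,.289,.157]),("S",[.409,-.148,.137])):
    env.goto([P[0]+.06,P[1],.36],D(180)); f=env.grab_frame("wrist"); 
    V.append(cv2.resize(f["image"][40:220,136:376],(400,300),interpolation=cv2.INTER_CUBIC))
    c=comp(f,"btn",P,15,3); print(n,c and (c[0],c[1],np.round(onz(f,*c[0],P[2]),4)))
cv2.imwrite("pics/m.png",np.hstack(V)); st()
E
```

```text
T (array([253.97101449, 126.13043478]), np.int32(69), array([0.3437, 0.2889, 0.157 ]))
S (array([254.10526316, 126.19298246]), np.int32(57), array([ 0.4096, -0.1471,  0.137 ]))
 t42.8 [ 0.469 -0.147  0.36 ] op 0.997 ff 0.0 [ 0.5 -0.   0.3]
```

View pics/m.png

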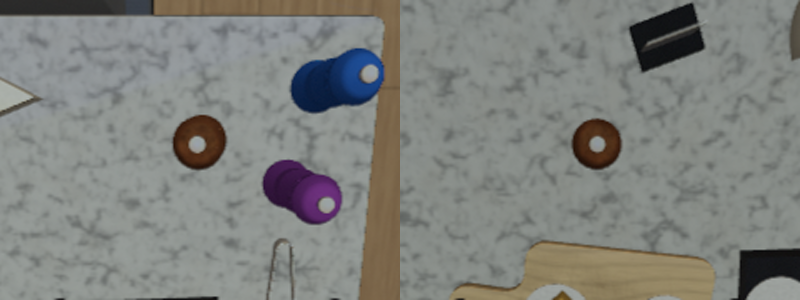

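Both are brown, at (198,142) and (597,143). The purple and blue look-alikes stand clear of them. Short mill first.

```bash
python3 - <<'E'
from act import *
pick(.4094,-.1473,.096,-90,20,.29)
place(.6003,.065,.096+.005,-90,.29)
pick(.3437,.289,.116,-90,20,.31)
place(.594,.265,.116+.005,-90,.31)
env.goto([.40,.1,.42],D(180))
for n in("wrist","top","side"):
    f=env.grab_frame(n); cv2.imwrite(f"pics/e_{n}.png",cv2.resize(f["image"],(800,600)))
st()
E
```

```text
gripped t46.7 [ 0.409 -0.147  0.096] op 0.461 ff 20.0 [ 0.1 -0.2 -0.3]
lifted t47.9 [ 0.408 -0.147  0.289] op 0.464 ff 20.0 [ 0.1  0.9 -1.2]
contact True t50.5 [0.6   0.065 0.101] op 0.465 ff 20.0 [0.2 0.3 2.4]
placed t52.6 [0.599 0.065 0.288] op 0.999 ff 0.0 [ 0.8 -0.4 -0.1]
gripped t56.4 [0.344 0.289 0.116] op 0.469 ff 20.0 [0.3 0.3 0.2]
lifted t57.5 [0.343 0.288 0.309] op 0.472 ff 20.0 [ 0.5  0.4 -2.5]
contact True t60.0 [0.594 0.265 0.121] op 0.467 ff 20.0 [-0.9 -0.2  3. ]
placed t62.1 [0.593 0.265 0.308] op 0.997 ff 0.0 [ 0.1 -0.5 -0.9]
 t63.6 [0.4   0.1   0.419] op 0.999 ff 0.0 [0.1 0.1 0.2]
```

View pics/e_side.png

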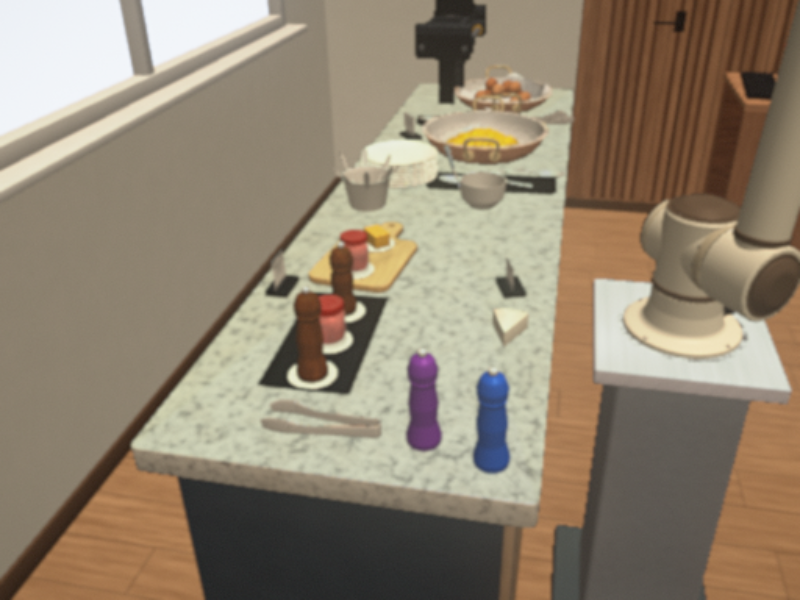

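View pics/e_wrist.png

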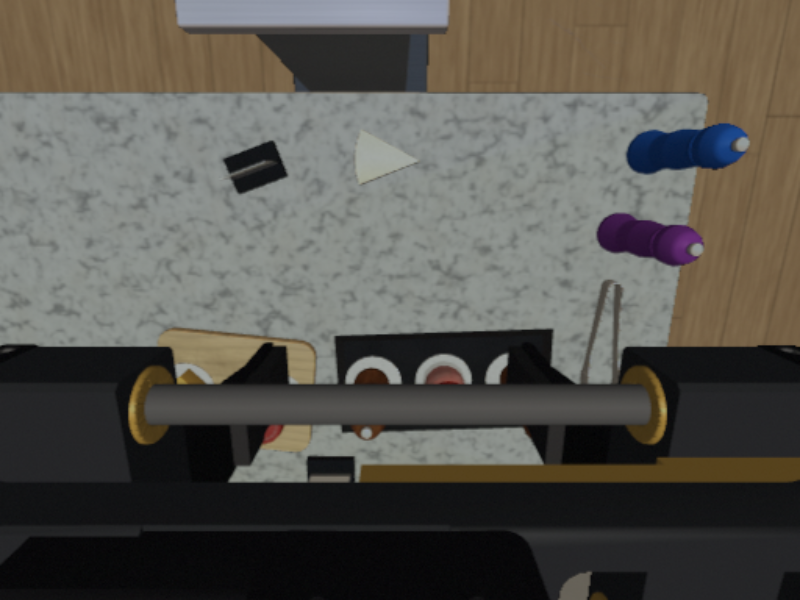

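In the side view all five stand on their coasters: tall mill (310,370), jar (330,335), short mill (345,300), jar (353,260), cheese (377,237). I'll check centring once from above.

```bash
python3 - <<'E'
from act import *
from meas import comp
V=[]
C={"mid":(.597,.1655,"red",.077),"left":(.594,.265,"btn",.162),"right":(.6003,.065,"btn",.142),"far":(.6173,-.070,"red",.092),"handle":(.604,-.195,"yellow",.047)}
for y,ns in ((.165,("mid","left","right")),(-.13,("far","handle"))):
    env.goto([.67,y,.38],D(180)); f=env.grab_frame("wrist"); V.append(cv2.resize(f["image"][0:230],(800,360))[:,:])
    for n in ns:
        x,yy,k,z=C[n]; c=comp(f,k,[x,yy,z],25,3); print(n,c and (c[1],np.round((onz(f,*c[0],z)-[x,yy,z])*1000,1)))
cv2.imwrite("pics/fin.png",cv2.resize(np.vstack(V),(660,594))); st()
E
```

```text
mid (np.int32(781), array([-0.6,  0.1,  0. ]))
left (np.int32(75), array([-0.1, -0.9,  0. ]))
right (np.int32(69), array([-0.5,  0.6,  0. ]))
far (np.int32(853), array([-1.4, -2.1, -0. ]))
handle (np.int32(668), array([-0.3,  1.5, -0. ]))
 t66.0 [ 0.67  -0.128  0.38 ] op 1.000 ff 0.0 [ 0.4 -0.   0. ]
```

View pics/fin.png

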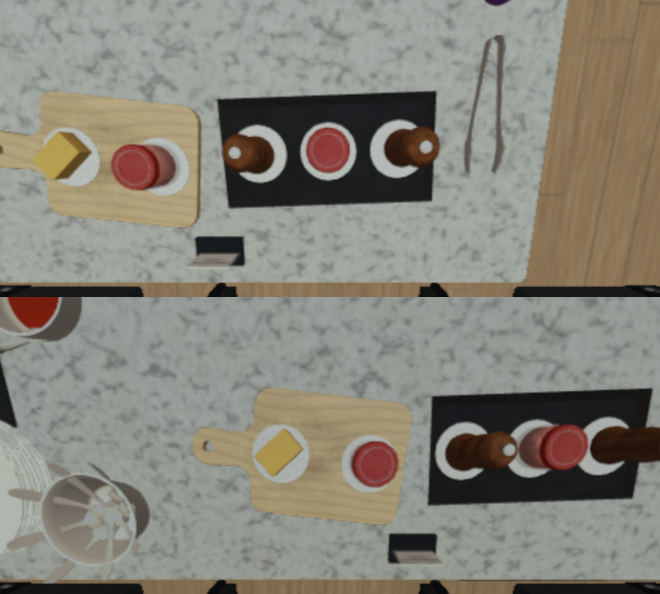

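All five are upright and within about 3 mm of the coaster centres: in the lower view the cheese is at (278,453) and the jar at (375,463), in the upper view the middle jar is at (328,150). Handing in.

```bash
python3 -c "
from h import *
print(env.close_job())"
```

```text
the job is handed in; nothing more can be done
None
```

The job is handed in at about 66 s of the 112 s allowed: the cheese, both jars and both mills stand upright, each within about 3 mm of its coaster's centre in the last wrist views, and nothing was knocked over.

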